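# Tighten the loose sample pot and shelve it

### The arm

A 6-joint arm with a two-finger parallel gripper is mounted at the origin on the work surface. World frame = base frame: x ahead of the robot, y to its left, z up, the work surface at z = 0. Lengths are in m, angles in rad, forces in N, time in s.
With the tool pointing down it reaches from about 0.35 to 0.8 m from the base axis. Payload 7.3 kg.
Tool frame: the origin (TCP) lies at the very end of the fingers, on their centre line; the grasp point (between the pads) lies 19 mm behind it; z points along the fingers, y is the direction in which the jaws open and shut (so a half turn about z gives the same grasp; the last joint's range is limited). The gripper opens to 85 mm and grips with 20 to 120 N. Pads are 22 mm wide; open, the fingers measure 114 mm over their backs; the gripper's body (76 mm by 85 mm) begins 54 mm behind the grasp point. The pads swing forward as they close: fully open they stand 13 mm farther back than shut.
Start: joints at [-1.433, 0.342, 1.524, -0, 1.275, -0.146], TCP at [0.147, -0.504, 0.231] pointing down, gripper open.
Joint ranges: [-2.53, 2.53], [-0.77, 2.02], [0.04, 2.7], [-1, 4.14], [0.28, 2.66], [-3.11, 3.11]. Speed limits (rad/s): [2.57, 2.57, 3.14, 3.14, 3.14, 3.14].

### API

Orientations are given as a unit quaternion [x, y, z, w].
In Python, from cell import telemetry, imaging, ticket, silhouettes gives the robot as it stands.
- The arm moves only by the tool servo_tool, never from a script. Its argument "plan" is a list of rows, each a list of 3 entries, a list of its own where there are three numbers: the shift along the world's x, y, z in m, then the turn about the world's z in degrees, then the opening in per cent of the stroke, from 0 (shut) to 100 (fully open). A call has 1 to 8 rows; each row shifts and turns the commanded pose from where the row before left it; what a row does not reach is not made up. A row lasts 1/12 s, in which the tool goes at most 41.7 mm and 7.16 degrees, less where a joint would pass 70% of its speed; a pose out of reach is approached as far as the arm can. A call is refused whole if a number of a shift passes 0.0417 or a number of a turn 7.16, either way. A call with a gripper value outside its range is refused whole. The fingers move at their own pace and stop on an object; "squeeze" is the grip in N (left out, the last holds). Time passes only in rows, so rows that do not move let the fingers close. It gives the time, the measured TCP pose, the force and the opening at its end, in the units of the state.
- telemetry.get_obs(): the state, without advancing time (a new reading comes with each control period).
- imaging.snapshot(name): name is "scene" or "top" or "wrist"; returns (picture, depth): 480x640x3 uint8, red, green, blue; 480x640 float32, m along the optical axis (not along the pixel's ray), 0 where there is no reading.
- imaging.calibration(name): a dict with "mtx" (3x3 intrinsics, pixels), "position" and "attitude" of the camera in the world. Camera axes: x right, y down, z forward; pixel columns grow to the right and rows downward; lengths in m; the calibration is good to about 2 mm. A picture is of the moment at which its call begins: read the wrist's pose just before it. calibration takes no time and is no camera call; for the wrist camera it gives the pose at the moment of the call.
- ticket.hand_in(): hands the job in, once; it reports no verdict.
Trained networks look in the newest picture that a camera, given by its name, has taken for a name from the list of things; names that differ only in an ending like _2 or _b are one class to them, and where a whole thing is asked for, a point or a joint stands for the part that bears it (a point fixed in the world has none). Each returns a list of dicts, best first, with "conf" (0 to 1); they miss things now and then, are a little off and sometimes report something else, mostly with a low value. They report only what shows in the picture. A call takes as long as a camera call.
- silhouettes(thing, camera): "pixels" (480x640 bool, what is visible of it) and "extent" ([centre column, centre row, width, height] in pixels, round what is visible of it).
The state is a dict: "time_s": time; "joint_positions": joint angles; "joint_velocities": joint speeds; "joint_efforts": joint torques, N m; "ee_pos": TCP position; "tool_rot": TCP orientation; "ft_force": force on the tool from outside, world axes, zero at the start; "torque": the same for the moment, N m; "grip_width": finger opening in m.
Only numpy, scipy, OpenCV 4.12 (cv2) and the standard library are available. Lean on these libraries where they do the work, as an engineer would, in place of code of your own. Each camera call takes 0.05 s, during which the arm holds its last target.

### The job

One of the three sample pots on the slide carriage has a loose screw cap: its grip bar is turned out of line with the two lugs on the pot. Screw that cap fully tight while the pot still sits in its nest, then set that pot gently down, upright and wholly on the board, on the low shelf beside the track and let go. Leave the other two pots in their nests with their caps tight.

Things in the scene. Friction and masses are not known exactly. Their poses are not given: they have to be found in the camera images.
- pot_a: steel gas-sample pot, one of three alike, 0.3 kg, in any order in a row on the carriage. Origin: centre of its underside, z up. Foot 50 x 50 x 14 mm, sides along x and y; round body 44 mm across from 14 to 62 mm height; two dark lugs under the cap at +x and -x, out to 33 mm from the axis. Black cap disc 44 mm across from 62 to 74 mm; on it an upright brass bar 44 long, 10 thick, from 74 to 104 mm.
- cap_a (a joint): angle (rad) of pot_a's cap and bar about the pot's axis. 0 = fully tight, at a hard stop, the bar along the pot's x axis in line with the lugs. Positive = unscrewed, anticlockwise from above (bar at pot yaw + this angle), at most 1.35. Tighten clockwise from above. Light friction (0.06 N m); it stays where left and does not rise.
- pot_b: sample pot, same shape and origin as pot_a. Each pot's foot sits 12 mm deep in a square nest of the fixed aluminium carriage (nests 100 mm apart, 1.5 mm play all round), which stops it turning; it lifts straight out and can be carried by the bar on its cap.
- cap_b (a joint): angle (rad) of pot_b's cap, as cap_a
- pot_c: sample pot, same shape and origin as pot_a
- cap_c (a joint): angle (rad) of pot_c's cap, as cap_a
- shelf_top (a point): centre of the upper face of the low shelf, an empty square white board 150 x 150 x 8 mm on four short legs, top 60 mm above the counter, left of the track as the robot sees it; x and y along the board's sides, z up. It is fixed.

How it is judged:
By the outcome, as a careful person would: the job done as asked, in the order asked, and still so for the second after the job is handed in, with the robot touching nothing.
It also fails if it takes over 40 s, if anything falls off the work surface, if the arm or the gripper's body presses on something with over 40 N, if the wrist force passes 120 N, or if a joint passes its speed limit or range.

## Working session

There is one attempt and no reset: what is moved stays moved. The work goes in short steps, Python scripts to look and compute and a tool call to move; the robot and the scene stay as the last step left them, time stands still between calls to the robot, and variables do not carry over. Pictures are saved under pics/ and viewed, and the job is handed in when it is done.

Besides the shell and the picture viewer there is one more tool, called after "Call:" as a command line: name --argument value ..., lists and objects as JSON in quotes. servo_tool: Moves the arm, as the interface text tells. Its arguments: {"type":"object","properties":{"plan":{"type":"array"},"squeeze":{"type":"number"}},"required":["plan"]}

```bash
mkdir -p pics; ls; cat > h.py <<'E'
import numpy as np, cv2
from scipy.spatial.transform import Rotation as R
from cell import telemetry, imaging, ticket, silhouettes
def pts(cal,d):
    K=np.array(cal['mtx']);v,u=np.mgrid[0:480,0:640]
    P=np.stack([(u-K[0,2])/K[0,0]*d,(v-K[1,2])/K[1,1]*d,d],-1)
    a=np.array(cal['attitude']); 
    M=a if a.shape==(3,3) else R.from_quat(a).as_matrix()
    return P@M.T+np.array(cal['position'])
def snap(n):
    c=imaging.calibration(n); p,d=imaging.snapshot(n); return p,d,pts(c,d)
def save(p,f): cv2.imwrite(f,cv2.cvtColor(p,cv2.COLOR_RGB2BGR))
E
python3 - <<'E'
from h import *
print(telemetry.get_obs())
for n in ['scene','top']:
    print(imaging.calibration(n))
    p,d,X=snap(n); save(p,f'pics/{n}1.png'); np.savez(f'{n}1.npz',p=p,d=d,X=X)
    for t in ['pot_a','cap_a']:
        for s in silhouettes(t,n):
            m=s['pixels']&(d>0); print(n,t,s['conf'],s['extent'],np.median(X[m],0).round(3),X[m].max(0).round(3),X[m].min(0).round(3))
E
```

```text
pics
{'time_s': 0.0, 'joint_positions': array([-1.43303331e+00,  3.42737189e-01,  1.52501669e+00,  1.06343460e-05,
        1.27541579e+00, -1.45989951e-01]), 'joint_velocities': array([ 0.00122693,  0.00043635, -0.0003335 , -0.00076144,  0.00057398,
       -0.00075168]), 'joint_efforts': array([-4.15825261e-04, -4.33679581e+01, -2.46010387e+01, -3.04375635e-04,
        7.92220118e-03,  5.45215883e-06]), 'ee_pos': array([ 0.14695256, -0.50359181,  0.23061857]), 'tool_rot': array([ 9.89952314e-01,  1.41399414e-01,  8.32912111e-06, -7.88480806e-04]), 'ft_force': array([-0.16649627, -0.01124097,  0.59087846]), 'torque': array([ 0.03113449, -0.09380174,  0.02287588]), 'grip_width': 0.08518965840339034}
{'mtx': array([[484.60914648,   0.        , 319.74281496],
       [  0.        , 484.60914648, 242.04884591],
       [  0.        ,   0.        ,   1.        ]]), 'position': array([ 1.15532003, -0.30926974,  0.72141468]), 'attitude': array([ 0.78109451,  0.4653096 , -0.20980302, -0.35966795])}
scene pot_a 0.92 [204.8, 315.4, 32.9, 59.3] [ 0.592 -0.223  0.091] [ 0.61  -0.195  0.139] [ 0.551
[... 1045 characters left out ...]
 0.71488816, -0.05558824,  0.05133247])}
top pot_a 0.88 [443.9, 214.2, 34.8, 31.3] [ 0.569 -0.213  0.103] [ 0.607 -0.193  0.139] [ 0.542 -0.261  0.036]
top pot_a 0.65 [345.1, 215.0, 28.8, 36.2] [ 0.567 -0.017  0.104] [0.616 0.005 0.141] [ 0.544 -0.048  0.032]
top pot_a 0.55 [394.6, 214.2, 32.2, 38.2] [ 0.568 -0.114  0.104] [ 0.61  -0.094  0.14 ] [ 0.542 -0.15   0.034]
top cap_a 0.95 [449.5, 210.6, 27.7, 29.6] [ 0.574 -0.215  0.108] [ 0.635 -0.197  0.139] [ 0.552 -0.263 -0.004]
top cap_a 0.62 [398.1, 210.6, 26.1, 26.2] [ 0.574 -0.116  0.107] [ 0.63  -0.097  0.14 ] [ 0.553 -0.155  0.   ]
top cap_a 0.58 [346.6, 214.2, 25.7, 25.5] [ 0.573 -0.018  0.108] [0.614 0.001 0.141] [ 0.554 -0.04   0.043]
```

```bash
python3 - <<'E'
import numpy as np, cv2
from h import save
f=np.load('top1.npz'); X=f['X'];p=f['p']
save(cv2.resize(p[180:260,300:480],None,fx=4,fy=4,interpolation=cv2.INTER_CUBIC),'pics/topcrop.png')
# bars: height>0.118
for y0 in (-.213,-.115,-.018):
    m=(X[...,2]>.128)&(X[...,2]<.15)&(abs(X[...,1]-y0)<.04)&(abs(X[...,0]-.575)<.05)
    P=X[m]; r=cv2.minAreaRect((P[:,:2]*1000).astype(np.float32)); w,V=np.linalg.eigh(np.cov(P[:,:2].T));v=V[:,1]*np.sign(V[0,1])
    print(m.sum(),P.mean(0).round(4),r,np.degrees(np.arctan2(v[1],v[0])))
m=(abs(X[...,2]-.06)<.006)&(X[...,1]>.2)
P=X[m];r=cv2.minAreaRect((P[:,:2]*1000).astype(np.float32));print(m.sum(),P.mean(0),r,np.median(P[:,2]))
E
```

```text
147 [ 0.5745 -0.2186  0.1349] ((574.9537963867188, -219.40216064453125), (44.07787322998047, 10.729293823242188), 0.5487610101699829) -0.08863301916167729
143 [ 0.5752 -0.1191  0.135 ] ((575.6429443359375, -119.49830627441406), (44.3704948425293, 10.81287956237793), 1.0048564672470093) 1.2821426105914118
141 [ 0.5757 -0.0193  0.135 ] ((575.872314453125, -19.615428924560547), (43.376487731933594, 10.741820335388184), 60.690608978271484) 61.83403115134673
6495 [0.43790848 0.3759602  0.05952357] ((626.6533203125, 442.95758056640625), (379.3558044433594, 595.0504150390625), 89.79190826416016) 0.059498938021510295
```

View pics/top1.png

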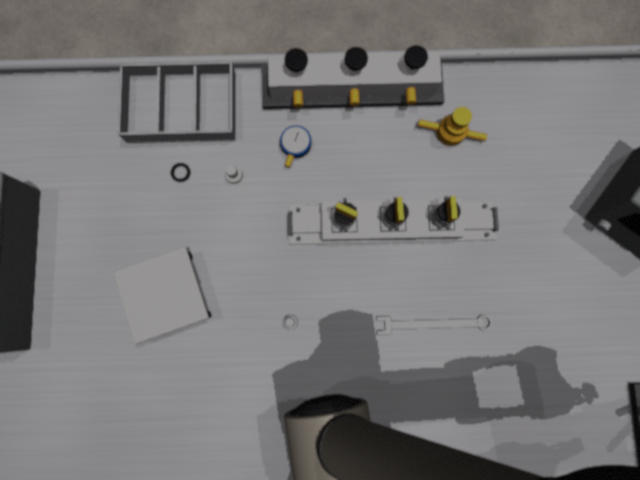

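View pics/scene1.png

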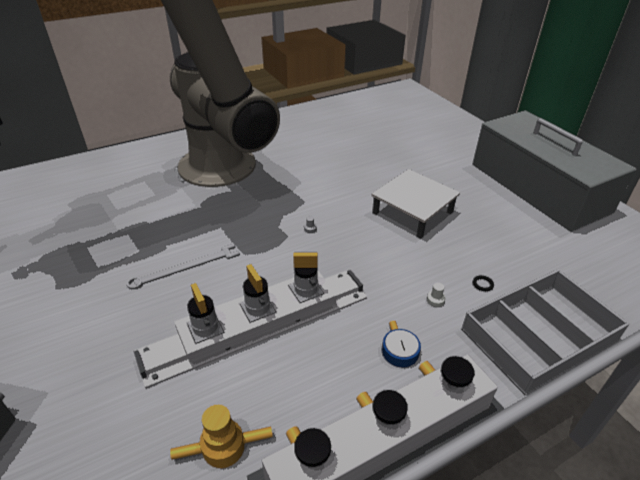

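```bash
true
```

```text
(no output)
```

View pics/topcrop.png

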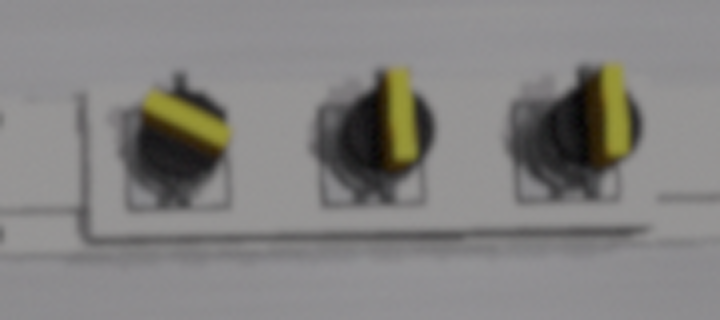

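```bash
python3 - <<'E'
import numpy as np, cv2
for n in ['top','scene']:
    f=np.load(n+'1.npz'); X=f['X'];p=f['p']
    m=(abs(X[...,2]-.06)<.006)&(X[...,1]>.24)&(X[...,1]<.5)&(X[...,0]>.25)&(X[...,0]<.55)
    k,l,s,c=cv2.connectedComponentsWithStats(m.astype(np.uint8));i=1+s[1:,4].argmax()
    P=X[l==i];r=cv2.minAreaRect((P[:,:2]*1000).astype(np.float32));print(n,len(P),P.mean(0),r,np.median(P[:,2]))
    for y0 in (-.215,-.116,-.0193):
        m=(X[...,2]>.132)&(X[...,2]<.15)&(abs(X[...,1]-y0)<.04)&(abs(X[...,0]-.575)<.05)
        P=X[m]; r=cv2.minAreaRect((P[:,:2]*1000).astype(np.float32)); print(len(P),np.round(r[0],1),np.round(r[1],1),r[2],np.percentile(P[:,2],90))
    m=(abs(X[...,0]-.545)<.012)&(abs(X[...,1]+.07)<.02); print('carriage',np.percentile(X[m][:,2],[5,50,95]))
E
```

```text
top 5850 [0.43170921 0.34812915 0.05946948] ((432.8536071777344, 348.571533203125), (150.66029357910156, 151.32162475585938), 18.118453979492188) 0.05947019683706567
132 [ 575.  -219.4] [44.1 10.7] 0.5487610101699829 0.1376546273463704
134 [ 575.6 -119.5] [44.4 10.8] 0.9446203708648682 0.13734615042068948
127 [576.  -19.4] [42.8 10.7] 60.690608978271484 0.1377501731668538
carriage [0.00081771 0.04237267 0.04609892]
scene 2426 [0.43982251 0.34408492 0.05917737] ((434.748779296875, 348.6098937988281), (151.54283142089844, 154.6466522216797), 17.956249237060547) 0.05925888784740713
134 [ 576.5 -219.9] [10.1 46.6] 89.87398529052734 0.13677061410221322
123 [ 577.2 -120.4] [45.9 10.3] 0.6409464478492737 0.13697481982900417
123 [579.  -20.5] [43.3 12.2] 60.708152770996094 0.13669291628050798
carriage [0.04155074 0.04344825 0.04516298]
```

Call:
servo_tool --plan '[[[0.0268,0.03,0],2.8,100],[[0.0268,0.03,0],2.8,100],[[0.0268,0.03,0],2.8,100],[[0.0268,0.03,0],2.8,100],[[0.0268,0.03,0],2.8,100],[[0.0268,0.03,0],2.8,100],[[0.0268,0.03,0],2.8,100],[[0.0268,0.03,0],2.8,100]]' --squeeze 40

```text
time_s: 0.97
ee_pos: [0.3623, -0.2623, 0.2315]
tool_rot: [0.943, 0.332, 0.0, 0.0]
ft_force: [0.5, -1.5, 0.4]
grip_width: 0.0856
```

Call:
servo_tool --plan '[[[0.0268,0.03,0],2.8,100],[[0.0268,0.03,0],2.8,100],[[0.0268,0.03,0],2.8,100],[[0.0268,0.03,0],2.8,100],[[0.0268,0.03,0],2.8,100],[[0.0268,0.03,0],2.8,100],[[0.0268,0.03,0],2.8,100],[[0,0,0],0,100]]'

```text
time_s: 1.63
ee_pos: [0.5523, -0.0487, 0.2308]
tool_rot: [0.872, 0.49, 0.001, -0.0]
ft_force: [-0.6, 0.2, -0.1]
grip_width: 0.0857
```

Call:
servo_tool --plan '[[[0.024,0.029,0],2.3,70],[[0,0,0],0,70],[[0,0,0],0,70]]'

```text
time_s: 1.88
ee_pos: [0.5733, -0.0239, 0.2308]
tool_rot: [0.863, 0.505, -0.0, -0.0]
ft_force: [-0.7, 0.3, 0.3]
grip_width: 0.0598
```

```bash
cat > w.py <<'E'
from h import *
import sys
o=telemetry.get_obs()
p,d,X=snap('wrist'); save(p,f'pics/{sys.argv[1]}.png')
q=o['tool_rot'];print(o['ee_pos'].round(4),2*np.degrees(np.arctan2(q[1],q[0])),o['grip_width'],o['ft_force'].round(1),o['torque'].round(2))
for y0 in (-.2195,-.1195,-.0195):
    m=(X[...,2]>.130)&(X[...,2]<.148)&(abs(X[...,1]-y0)<.035)&(abs(X[...,0]-.575)<.035)
    if m.sum()<50: continue
    P=X[m]; r=cv2.minAreaRect((P[:,:2]*1000).astype(np.float32)); print(len(P),np.round(r[0],1),np.round(r[1],1),r[2],np.percentile(P[:,2],90))
E
python3 w.py wrist1
```

```text
[ 0.5733 -0.0239  0.2308] 60.68498969590247 0.05983098055658387 [-0.7  0.3  0.3] [-0.02  0.03 -0.03]
708 [ 568.9 -119.4] [28.1 11.4] 0.36986640095710754 0.13597142961539596
1261 [577.2 -19.6] [44.2  9.9] 61.1133918762207 0.13604344898717546
```

View pics/wrist1.png

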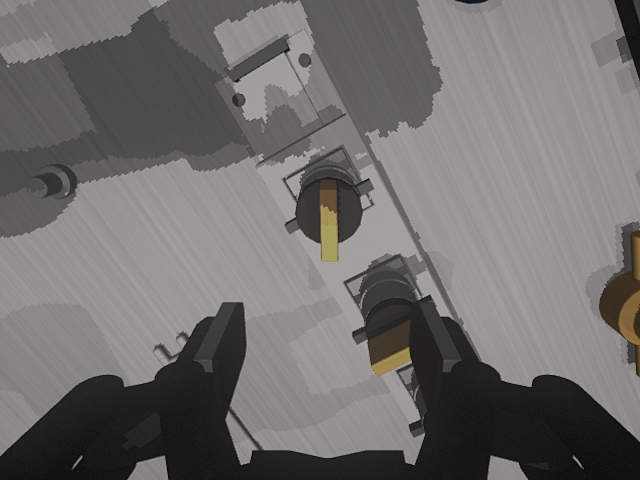

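Call:
servo_tool --plan '[[[0.0035,0.004,-0.025],0.4,70],[[0,0,-0.03],0,50],[[0,0,-0.03],0,50],[[0,0,-0.018],0,50],[[0,0,-0.008],0,50],[[0,0,0],0,50],[[0,0,0],0,50]]'

```text
time_s: 2.52
ee_pos: [0.5767, -0.0218, 0.1212]
tool_rot: [0.862, 0.507, 0.0, 0.0]
ft_force: [1.1, 0.2, 0.9]
grip_width: 0.0425
```

```bash
python3 w.py wrist2
```

```text
[ 0.5767 -0.0218  0.1212] 60.89851951520172 0.0424606659412186 [1.1 0.2 0.9] [-0.01  0.07 -0.03]
6521 [576.4 -18.8] [43.3 61.5] 33.04930114746094 0.14467367366140402
```

View pics/wrist2.png

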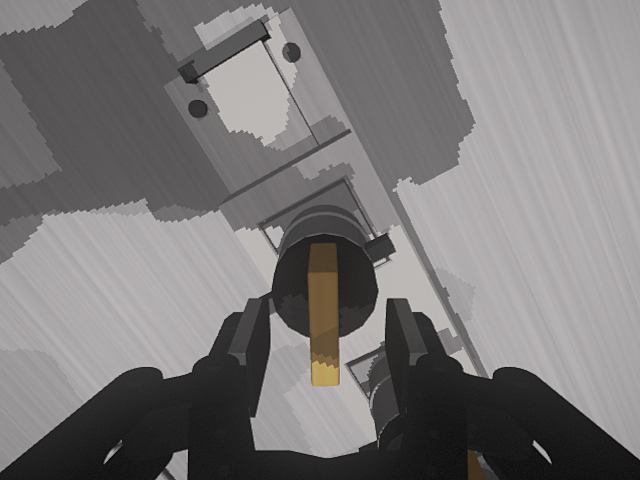

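Call:
servo_tool --plan '[[[0,0.002,-0.008],0,50],[[0,0,0],0,30],[[0,0,0],0,0],[[0,0,0],0,0],[[0,0,0],0,0],[[0,0,0],0,0]]' --squeeze 40

```text
time_s: 3.07
ee_pos: [0.5768, -0.019, 0.1128]
tool_rot: [0.862, 0.507, 0.0, 0.0]
ft_force: [0.0, -0.2, 3.2]
grip_width: 0.0093
```

Call:
servo_tool --plan '[[[0,0,0],-4,0],[[0,0,0],-6,0],[[0,0,0],-6,0],[[0,0,0],-6,0],[[0,0,0],-6,0],[[0,0,0],-6,0],[[0,0,0],-6,0],[[0,0,0],-5,0]]'

```text
time_s: 3.73
ee_pos: [0.5768, -0.0189, 0.1128]
tool_rot: [0.991, 0.136, 0.0, 0.0]
ft_force: [-0.4, 0.6, 3.1]
grip_width: 0.0093
```

Call:
servo_tool --plan '[[[0,0,0],-4,0],[[0,0,0],-4,0],[[0,0,0],-3,0],[[0,0,0],-2,0],[[0,0,0],-1,0],[[0,0,0],0,0],[[0,0,0],0,0]]'

```text
time_s: 4.32
ee_pos: [0.5767, -0.0189, 0.1128]
tool_rot: [1.0, 0.017, 0.0, -0.0]
ft_force: [-0.8, 1.1, 4.9]
grip_width: 0.009
```

```bash
python3 w.py wrist3
```

```text
[ 0.5767 -0.0189  0.1128] 2.0022863958674995 0.008989527583928795 [-0.8  1.1  4.9] [ 0.23  0.15 -0.09]
3614 [ 576.2 -117.8] [45.7 11.5] 5.447506427764893 0.13573350824465213
6095 [577.  -19.5] [38.6 36.7] 44.46936798095703 0.14271003118587314
```

Call:
servo_tool --plan '[[[0,0,0],-1,0],[[0,0,0],-1,0],[[0,0,0],-1,0],[[0,0,0],-1,0],[[0,0,0],0,0]]'

```text
time_s: 4.78
ee_pos: [0.5768, -0.0189, 0.1128]
tool_rot: [1.0, -0.018, 0.0, -0.0]
ft_force: [-1.3, 1.7, 5.1]
grip_width: 0.0092
```

```bash
python3 w.py wrist4
```

```text
[ 0.5768 -0.0189  0.1128] -2.043515569059371 0.009167141072171009 [-1.3  1.7  5.1] [0.24 0.17 0.02]
3192 [ 576.4 -116.7] [44.9  9.6] 6.90089750289917 0.1356659544594685
6090 [577.3 -19.6] [35.9 38.6] 46.270851135253906 0.14274771556375068
```

View pics/wrist4.png

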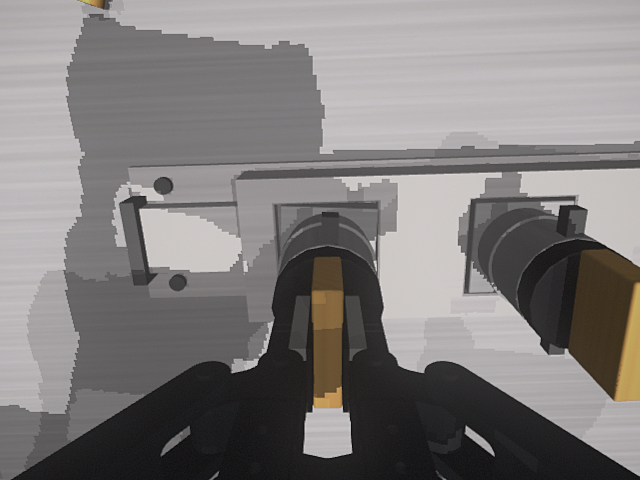

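Call:
servo_tool --plan '[[[0,0,0],-1,0],[[0,0,0],-1,0],[[0,0,0],-1,0],[[0,0,0],0,0]]'

```text
time_s: 5.17
ee_pos: [0.5768, -0.0189, 0.1128]
tool_rot: [0.999, -0.044, 0.0, 0.0]
ft_force: [-0.4, 1.9, 4.8]
grip_width: 0.0091
```

```bash
python3 w.py wrist5
```

```text
[ 0.5768 -0.0189  0.1128] -5.0098282833032 0.009100604149247776 [-0.4  1.9  4.8] [0.2  0.06 0.25]
2963 [ 576.4 -116.7] [44.8  7.5] 3.7302188873291016 0.1356780859837313
6075 [577.4 -19.7] [38.5 35.7] 36.98683166503906 0.14265086436536337
```

Call:
servo_tool --plan '[[[0,0,0],-1,0],[[0,0,0],-1,0],[[0,0,0],0,0],[[0,0,0],0,0]]'

```text
time_s: 5.55
ee_pos: [0.5768, -0.0189, 0.1128]
tool_rot: [0.998, -0.06, 0.0, 0.0]
ft_force: [-1.1, 1.4, 4.5]
grip_width: 0.0092
```

```bash
python3 w.py wrist6
```

```text
[ 0.5768 -0.0189  0.1128] -6.888993414877449 0.00915145648835254 [-1.1  1.4  4.5] [0.21 0.14 0.77]
2851 [ 576.6 -116.8] [45.   6.8] 1.8597885370254517 0.13567225756942292
6078 [577.  -19.7] [39.1 36. ] 35.712215423583984 0.14270907311604863
```

View pics/wrist6.png

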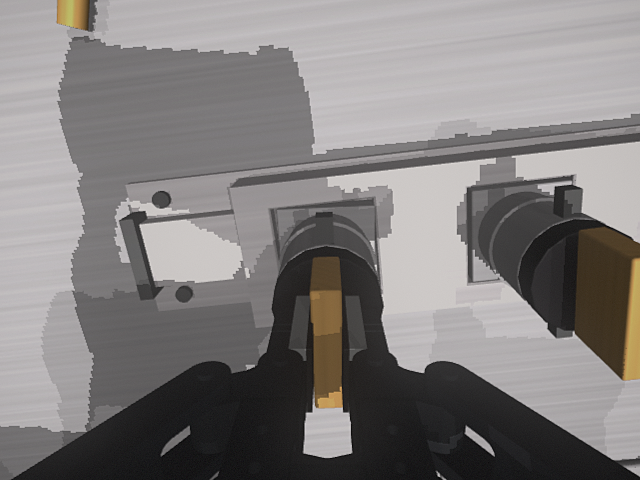

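Call:
servo_tool --plan '[[[0,0,0],0,40],[[0,0,0],0,40],[[0,0,0],0,40],[[0,0,0.03],0,40],[[0,0,0.04],0,40],[[0,0,0.04],0,40],[[0,0,0.0],0,40],[[0,0,0.0],0,40]]'

```text
time_s: 6.27
ee_pos: [0.5777, -0.0193, 0.2247]
tool_rot: [0.998, -0.061, 0.003, 0.0]
ft_force: [-0.3, 0.1, -0.4]
grip_width: 0.0341
```

```bash
python3 w.py wrist7
```

```text
[ 0.5777 -0.0193  0.2247] -7.043038672760084 0.03413228308052018 [-0.3  0.1 -0.4] [ 0.03 -0.01  0.03]
1538 [ 576.7 -119.4] [43.9 10.9] 0.14146478474140167 0.136005679291837
1288 [577.  -19.9] [10.  44.6] 85.86974334716797 0.13584538085681308
```

View pics/wrist7.png

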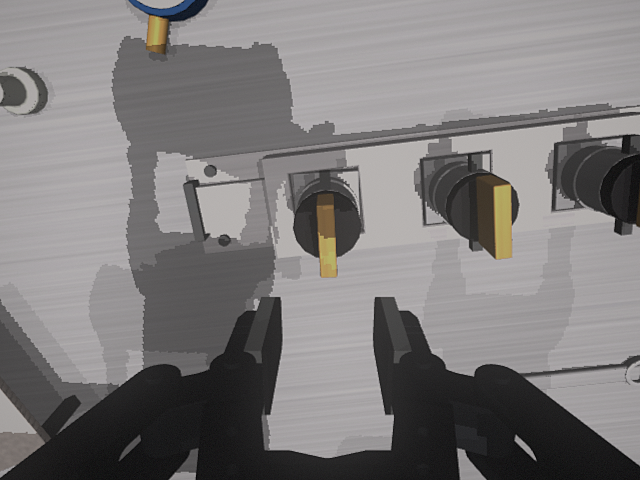

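Call:
servo_tool --plan '[[[-0.0005,-0.0005,-0.03],2.5,40],[[0,0,-0.035],0,40],[[0,0,-0.03],0,40],[[0,0,-0.015],0,40],[[0,0,0],0,40],[[0,0,0],0,20],[[0,0,0],0,0],[[0,0,0],0,0]]' --squeeze 50

```text
time_s: 6.98
ee_pos: [0.5758, -0.0193, 0.1123]
tool_rot: [0.999, -0.04, -0.0, -0.0]
ft_force: [0.7, 0.6, -4.9]
grip_width: 0.0089
```

Call:
servo_tool --plan '[[[0,0,0],0,0],[[0,0,0],0,0],[[0,0,0],0,0]]'

```text
time_s: 7.23
ee_pos: [0.5759, -0.0193, 0.1123]
tool_rot: [0.999, -0.04, -0.0, -0.0]
ft_force: [-0.4, 1.8, -5.1]
grip_width: 0.0089
```

```bash
python3 w.py wrist8
```

```text
[ 0.5759 -0.0193  0.1123] -4.5316348822425985 0.008890888185279016 [-0.4  1.8 -5.1] [ 0.37 -0.03  0.19]
3001 [ 576.4 -116.7] [45.   7.8] 4.473576068878174 0.13569199038309238
6164 [577.3 -20.1] [35.1 39.6] 45.2807731628418 0.14300255803546935
```

Call:
servo_tool --plan '[[[0,0,0.005],0,0],[[0,0,0.008],0,0],[[0,0,0.01],0,0],[[0,0,0.015],0,0],[[0,0,0.02],0,0],[[0,0,0.02],0,0],[[0,0,0.015],0,0],[[0,0,0],0,0]]'

```text
time_s: 7.95
ee_pos: [0.5779, -0.0201, 0.2103]
tool_rot: [0.999, -0.04, 0.004, 0.001]
ft_force: [1.7, -0.2, -3.0]
grip_width: 0.009
```

```bash
python3 w.py wrist9; python3 - <<'E'
from h import *
p,d,X=snap('scene'); save(p,'pics/scene2.png')
E
```

```text
[ 0.5779 -0.0201  0.2103] -4.551604410449064 0.009037301863293466 [ 1.7 -0.2 -3. ] [-0.05 -0.03  0.04]
1718 [ 576.5 -119.6] [44.5 10.8] 1.314696192741394 0.13598073071709457
2416 [591.9 -22. ] [50.2 26.6] 85.12593841552734 0.14442891710913347
```

View pics/scene2.png

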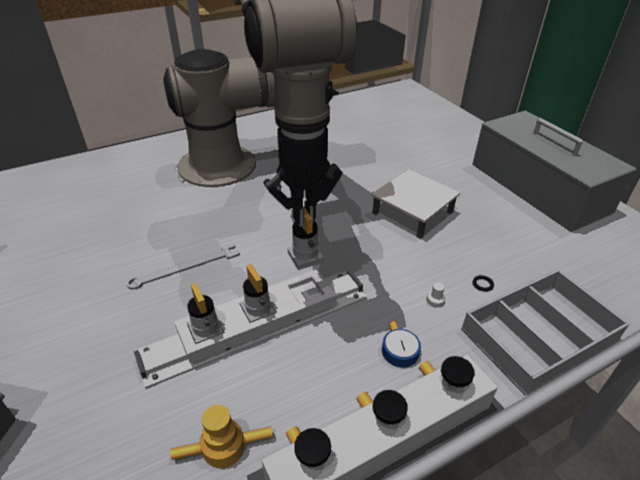

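View pics/wrist9.png

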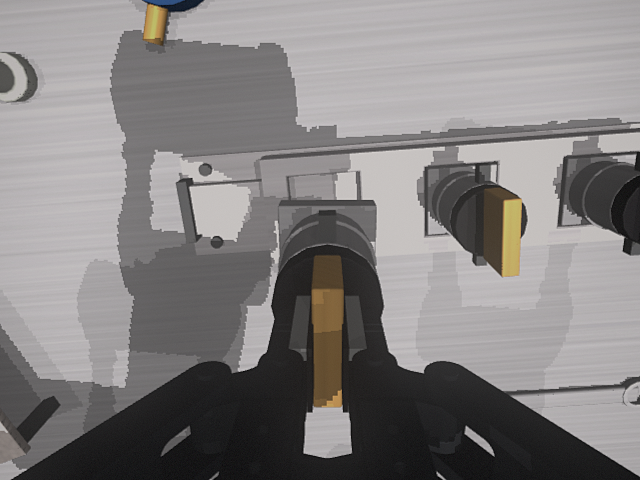

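Call:
servo_tool --plan '[[[-0.0037,0.0093,0],1,0],[[-0.0073,0.0186,0],1.6,0],[[-0.011,0.028,0],1.7,0],[[-0.0128,0.0326,0],1.7,0],[[-0.0128,0.0326,0],1.7,0],[[-0.0128,0.0326,0],1.7,0],[[-0.0128,0.0326,0],1.7,0],[[-0.0128,0.0326,0],1.7,0]]'

```text
time_s: 8.72
ee_pos: [0.4879, 0.2011, 0.2041]
tool_rot: [0.997, 0.073, -0.001, 0.0]
ft_force: [1.1, 0.5, -3.8]
grip_width: 0.0089
```

Call:
servo_tool --plan '[[[-0.0128,0.0326,0],1.7,0],[[-0.0128,0.0326,0],1.7,0],[[-0.0128,0.0326,0],1.7,0],[[-0.011,0.028,0],1.7,0],[[-0.0066,0.0168,0],1.6,0],[[-0.003,0.0075,0],1,0],[[0,0,0],0,0],[[0,0,0],0,0]]'

```text
time_s: 9.38
ee_pos: [0.4305, 0.349, 0.2045]
tool_rot: [0.988, 0.154, -0.001, 0.001]
ft_force: [0.5, 0.2, -4.0]
grip_width: 0.0088
```

```bash
cat > s.py <<'E'
from h import *
import sys
o=telemetry.get_obs()
q=o['tool_rot'];print(o['ee_pos'].round(4),2*np.degrees(np.arctan2(q[1],q[0])),o['grip_width'],o['ft_force'].round(1),o['torque'].round(2))
p,d,X=snap('scene'); save(p[80:300,250:530].repeat(2,0).repeat(2,1),f'pics/{sys.argv[1]}s.png')
p,d,X=snap('wrist'); save(p,f'pics/{sys.argv[1]}w.png')
E
python3 s.py p1
```

```text
[0.4305 0.349  0.2045] 17.692170840480713 0.008793172925340459 [ 0.5  0.2 -4. ] [-0.03 -0.09  0.02]
```

View pics/p1s.png

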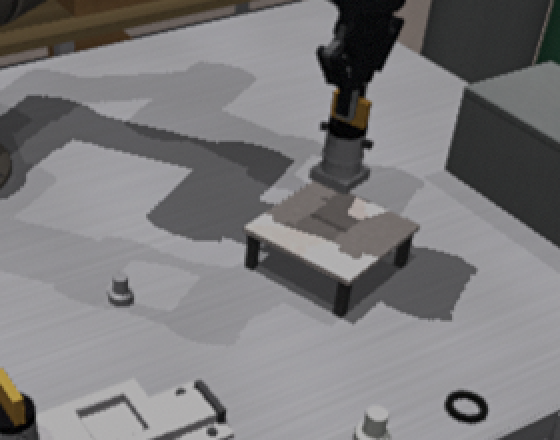

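View pics/p1w.png

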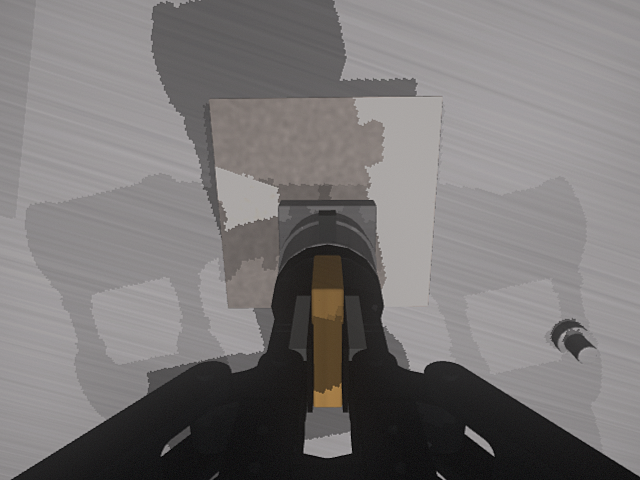

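Call:
servo_tool --plan '[[[0.002,0,-0.01],0,0],[[0,0,-0.016],0,0],[[0,0,-0.016],0,0],[[0,0,-0.01],0,0],[[0,0,-0.005],0,0],[[0,0,0],0,0],[[0,0,0],0,0]]'

```text
time_s: 10.07
ee_pos: [0.4334, 0.3493, 0.1485]
tool_rot: [0.988, 0.153, 0.0, 0.0]
ft_force: [0.3, 0.2, -3.4]
grip_width: 0.009
```

Call:
servo_tool --plan '[[[0,0,-0.002],0,0],[[0,0,-0.002],0,0],[[0,0,0],0,0],[[0,0,0],0,0]]'

```text
time_s: 10.4
ee_pos: [0.433, 0.3496, 0.1446]
tool_rot: [0.988, 0.154, 0.0, -0.0]
ft_force: [0.4, -0.5, -3.2]
grip_width: 0.0091
```

```bash
python3 s.py p2
```

```text
[0.433  0.3496 0.1446] 17.66574066890726 0.009138151384132027 [ 0.4 -0.5 -3.2] [-0.   -0.    0.03]
```

View pics/p2s.png

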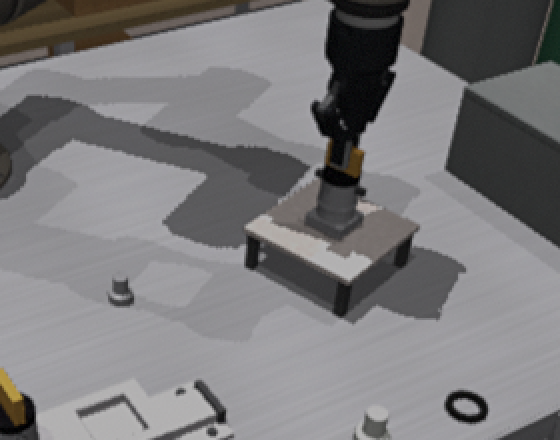

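View pics/p2w.png

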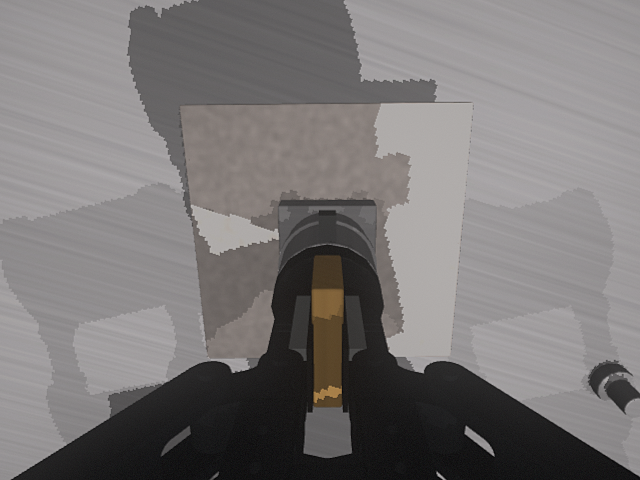

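Centred, a few mm above the board. Lowering in millimetre steps.

Call:
servo_tool --plan '[[[0,0,-0.001],0,0],[[0,0,-0.001],0,0],[[0,0,-0.001],0,0],[[0,0,0],0,0],[[0,0,0],0,0]]'

```text
time_s: 10.92
ee_pos: [0.433, 0.3495, 0.1412]
tool_rot: [0.988, 0.154, -0.0, 0.0]
ft_force: [-0.7, 0.0, -2.5]
grip_width: 0.0091
```

Call:
servo_tool --plan '[[[0,0,-0.001],0,0],[[0,0,0],0,0],[[0,0,0],0,0]]'

```text
time_s: 11.17
ee_pos: [0.433, 0.3495, 0.1402]
tool_rot: [0.988, 0.153, -0.0, 0.0]
ft_force: [-0.8, 0.6, -3.6]
grip_width: 0.0088
```

Call:
servo_tool --plan '[[[0,0,-0.001],0,0],[[0,0,0],0,0],[[0,0,0],0,0]]'

```text
time_s: 11.42
ee_pos: [0.4331, 0.3497, 0.14]
tool_rot: [0.988, 0.154, 0.0, -0.0]
ft_force: [-0.5, -0.0, 3.6]
grip_width: 0.0092
```

Call:
servo_tool --plan '[[[0,0,0],0,14],[[0,0,0],0,20],[[0,0,0],0,35],[[0,0,0],0,45],[[0,0,0],0,45],[[0,0,0.01],0,45],[[0,0,0.02],0,45],[[0,0,0.03],0,45]]'

```text
time_s: 12.08
ee_pos: [0.4319, 0.3487, 0.1984]
tool_rot: [0.988, 0.153, -0.002, 0.001]
ft_force: [-0.8, -0.1, -0.1]
grip_width: 0.0382
```

Call:
servo_tool --plan '[[[0,0,0.035],0,45],[[0,0,0.035],0,45],[[-0.02,-0.03,0.01],0,45],[[-0.02,-0.03,0.0],0,45],[[-0.02,-0.03,0.0],0,45],[[0,0,0],0,45],[[0,0,0],0,45]]'

```text
time_s: 12.67
ee_pos: [0.3724, 0.2586, 0.2807]
tool_rot: [0.988, 0.153, 0.001, -0.0]
ft_force: [-0.2, 0.3, 0.6]
grip_width: 0.0381
```

```bash
python3 s.py p3; python3 - <<'E'
from h import *
for n in ['top','scene','wrist']:
    p,d,X=snap(n); save(p,f'pics/f_{n}.png')
    for c,h,nm in (((.576,-.2195),.137,'c'),((.576,-.1195),.137,'b'),((.433,.349),.164,'placed')):
        m=(abs(X[...,2]-h)<.006)&(np.hypot(X[...,0]-c[0],X[...,1]-c[1])<.035)
        if m.sum()<40: print(n,nm,'few');continue
        P=X[m]; r=cv2.minAreaRect((P[:,:2]*1000).astype(np.float32)); print(n,nm,len(P),np.round(r[0],1),np.round(r[1],1),round(r[2],1),np.percentile(P[:,2],90).round(4))
E
```

```text
[0.3724 0.2586 0.2807] 17.581416765114987 0.038116775618590025 [-0.2  0.3  0.6] [-0.    0.01 -0.  ]
top c 139 [ 574.9 -219.2] [45.3 11.1] 2.0 0.1375
top b 137 [ 576.  -119.4] [44.3 10.4] 1.5 0.1372
top placed 52 [442.3 347.3] [29.5  7.4] 30.7 0.1647
scene c 138 [ 576.6 -219.8] [10.2 46.2] 89.8 0.137
scene b 125 [ 577.  -120.1] [45.6 10.9] 1.7 0.1369
scene placed 83 [435.8 349.1] [44.1 16.6] 22.6 0.1644
wrist c few
wrist b few
wrist placed 1561 [434.3 349.1] [44.  10.8] 17.7 0.1639
```

View pics/f_wrist.png

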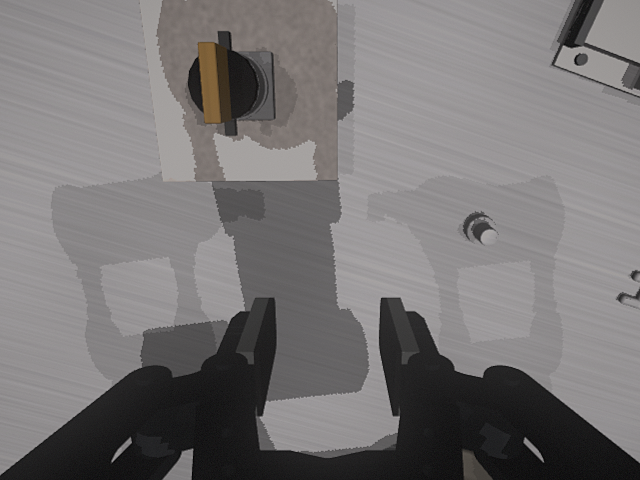

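View pics/f_scene.png

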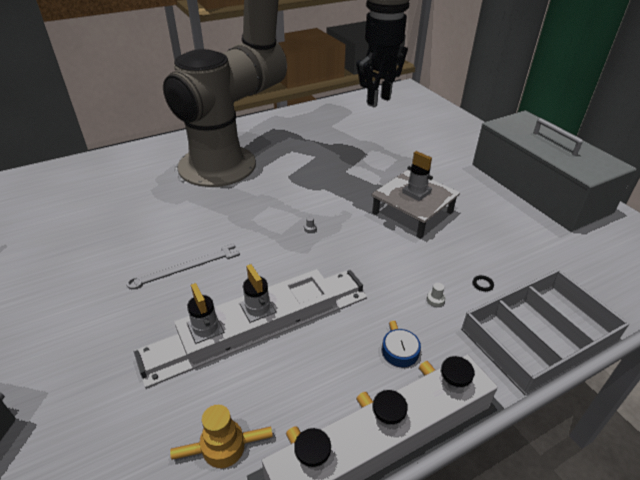

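```bash
python3 - <<'E'
from h import *
p,d,X=snap('wrist')
c=np.array([.4338,.3491]);q=X[...,:2]-c;r=np.hypot(q[...,0],q[...,1])
m=(X[...,2]>.098)&(X[...,2]<.13)&(r>.0245)&(r<.036)
P=q[m];a=np.degrees(np.arctan2(P[:,1],P[:,0]))
f=abs(a)<90
A,B=P[f].mean(0),P[~f].mean(0);print(f.sum(),(~f).sum(),A,B,np.degrees(np.arctan2(*(A-B)[::-1])),np.percentile(X[m][:,2],[5,95]))
m=(X[...,2]>.066)&(X[...,2]<.078)&(r<.045);print('foot',cv2.minAreaRect((X[m][:,:2]*1000).astype(np.float32)))
m=(X[...,2]>.158)&(r<.04);P=X[m][:,:2];w,V=np.linalg.eigh(np.cov(P.T));v=V[:,1];print('bar',np.degrees(np.arctan(v[1]/v[0])),P.mean(0))
E
```

```text
197 152 [0.0278508  0.00798734] [-0.02689326 -0.00951988] 17.734351799067312 [0.11322298 0.12038283]
foot ((437.83245849609375, 338.2576904296875), (49.67243194580078, 27.997297286987305), 17.33881378173828)
bar 17.764331323616222 [0.4348513 0.3487168]
```

Lugs are at 17.7°, the bar at 17.8° and the foot at about 17.3°, so the cap is tight. Handing in.

```bash
python3 -c "
from cell import ticket
print(ticket.hand_in())"
```

```text
the job is handed in; nothing more can be done
None
```

I tightened the loose cap and moved its pot to the low shelf. The job is handed in, but the hand-in gave no verdict. The robot clock read about 13 s at that point.

- **Tightening:** The loose pot was the leftmost one as the robot sees it, with its bar turned out by about 61°. I gripped the bar and turned it clockwise in the nest until the torque rose to 0.77 N m, well above the 0.06 N m cap friction, so it was at the hard stop.
- **Placing:** I regripped, lifted the pot straight out and lowered it to the shelf centre in 1 mm steps. It touched down with about 4 N, then I let go and moved the arm clear.

**Last checks:**
- **Placed pot:** In the wrist view the bar is at 17.8° and the lugs at 17.7°, so the cap is still tight. The pot stands about 1–2 mm from the board centre, with the bar top at the height expected for an upright pot.
- **Other two pots:** They are still in their nests with bars within about 2° of the lug line. The arm did not touch them.
- **Disagreement:** The top camera's reading of the placed bar was off (about 31°), but it had only 52 usable points. The scene camera's reading was also less sharp (about 23°). I relied on the closer wrist view.

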